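# Load the spice jar and run the sticking carriage home into its dock

### The job

Stand the tall slim spice jar in the round seat of the rail carriage and let go of it, while the carriage is still parked. Then push the carriage by its black upright handle along its rail: it sticks at first and has to be worked free; run it into the hooded steel dock until it rests against the cushioned stop hidden inside, pressing gently, never ramming it. Leave it there, against the stop, with the jar upright in its seat, and do not disturb the other things on the table.

Things in the scene. Friction and masses are not known exactly. Their poses are not given: they have to be found in the camera images.
- slim_jar: The jar to load: cylindrical glass spice jar with a grey screw lid, 42 mm diameter, 85 mm tall, about 0.1 kg, standing alone on the left front part of the table; taller and slimmer than the squat jars (47 x 69 mm). Origin at the centre of its underside, z up along the jar.
- rail_bench: Fixed board 440 x 100 x 12 mm with two rails (tops 23 mm above the table). Origin under its centre, on the table; x points along the rails from the parked end to the dock (roughly the robot's right), z up. A hidden spring catch holds the carriage in its first 2 to 15 mm of travel: 7 to 14 N to pass, then it kicks the carriage forward. Beyond, about 3 N of dry friction; it stays where left.
- carriage: Aluminium carriage that slides only along rail_bench x. Deck 160 x 88 x 8 mm with jar seat, handle and a narrow nose bar (28 mm wide) that ends 102 mm ahead of the origin. Origin on the deck's underside below the seat centre, 22 mm above the table; axes as rail_bench. Parked, it is at rail_bench x = -70 mm.
- seat (a point): Centre of the jar seat's floor (the deck top, 30 mm above the table). The seat is a steel ring, 62 mm outside and 52 mm inside diameter, 14 mm high, open at the top. Moves with the carriage.
- handle (a point): Middle of the carriage's upright black handle, 68 mm above the table. A flat block 14 mm thick along the rail, 44 mm wide across it, from 30 to 86 mm above the table, 95 mm behind the seat centre. Pinch it from above along the rail, or push it from behind. Moves with the carriage.
- dock: Fixed steel hood 100 x 96 mm, top 66 mm above the table, open to the carriage; origin 12 mm above the table, mouth 50 mm before it, axes as rail_bench. Only the nose goes in. The nose meets a hidden stop after 95 to 135 mm of travel from parked. Its buffer gives 0.7 N/mm over 8 mm, then is hard; over 12 N rams it. Let go, friction keeps up to 3 N on it.
- squat_jar: Bystander: squat jar 47 mm diameter, 69 mm tall, left of and behind the rail. Origin under its centre.
- mug: Bystander: white mug 82 x 112 x 94 mm behind the rail. Origin under its centre.
- candle: Bystander: tea candle 38 mm diameter, 17 mm tall, right of the dock. Origin under its centre.
- small_cap: Bystander: white ribbed cap 37 mm diameter, 16 mm tall, right of the dock, farther back. Origin under its centre.
Things that resemble listed ones, but are neither listed nor needed, are in the scene too. What is shaped like the slim_jar but green, turquoise or yellow is not meant.

How it is judged:
By the outcome, as a careful person would: the job done as asked, in the order asked, and still so for the second after the job is handed in, with the robot touching nothing.
It also fails if it takes over 61 s, if anything falls off the work surface, if the arm or the gripper's body presses on something with over 40 N, if the wrist force passes 120 N, or if a joint passes its speed limit or range.

### The arm

A 6-joint arm with a two-finger parallel gripper is mounted at the origin on a cart in front of the work surface, level with it; the furniture and walls round the work are solid. World frame = base frame: x ahead of the robot, y to its left, z up, the work surface at z = 0. Lengths are in mm, angles in rad, forces in N, time in s.
With the tool pointing down it reaches from about 275 to 1000 mm from the base axis. Payload 8.4 kg.
Tool frame: the origin (TCP) lies between the finger pads; the fingertips stand 22 mm ahead of it and the grasp point (between the pads) lies 3 mm ahead of it; z points along the fingers, y is the line along which they close (so a half turn about z gives the same grasp; the last joint's range is limited). The gripper opens to 85 mm and grips with 20 to 120 N. Pads are 22 mm wide; open, the fingers measure 114 mm over their backs; the gripper's body (76 mm by 85 mm) begins 54 mm behind the grasp point. The pads swing forward as they close: fully open they stand 13 mm farther back than shut.
Start: joints at [1.232, 0.353, 1.633, -0, 1.155, -0.002], TCP at [206.542, 589.889, 253.281] pointing down, gripper open.
Joint ranges: [-2.63, 2.63], [-0.92, 2.1], [0.06, 2.66], [-1.3, 4.44], [0, 2.69], [-3.02, 3.02]. Speed limits (rad/s): [2.22, 2.22, 2.79, 3.14, 3.14, 3.14].

### API

Orientations are given as [roll, pitch, yaw] about the fixed x, y, z axes, in that order (R = Rz(yaw) Ry(pitch) Rx(roll)).
In Python, from rig import r, grab_frame gives the robot as it stands.
- The arm moves only by the shell command python3 -m inch 'ROWS' [FORCE]. ROWS is JSON, a list of rows, each a list of 7 numbers: the turn, a rotation vector about the tool's x, y, z as a fraction of full scale, then the shift along the tool's x, y, z as a fraction of full scale, then the closure, from 0 (fully open) to 1 (shut). In form: [[rx, ry, rz, dx, dy, dz, fingers], ...]. A call has 1 to 8 rows; each row shifts and turns the commanded pose from where the row before left it, along the tool's axes as they then stand; what a row does not reach is not made up. Full scale, the value 1, is 2.5 cm for a shift and pi rad for a turn. A row lasts 1/12 s, in which the tool goes at most 41.7 mm and 7.16 degrees, less where a joint would pass 70% of its speed; a pose out of reach is approached as far as the arm can. A call with a number of a shift or a turn outside -1 to 1 is refused whole. A call with a gripper value outside its range is refused whole. The fingers move at their own pace and stop on an object; FORCE is the grip in N (left out, the last holds). Time passes only in rows, so rows that do not move let the fingers close. It gives the time, the measured TCP pose, the force, the opening and the grip force at its end, in the units of the state.
- r.sense(): the state, without advancing time (a new reading comes with each control period).
- grab_frame(name): name is "scene" or "top"; returns a dict with "pixels" (480x640x3 uint8, red, green, blue), "z_map" (480x640 float32, mm along the optical axis (not along the pixel's ray), 0 where there is no reading), "vertical_fov" (degrees; the focal length in pixels is half the picture's height over the tangent of half this angle, whatever the lens; pixels are square), "cx", "cy" (the principal point, pixels), "cam_to_world" (4x4, takes a point from camera to world coordinates). Camera axes: x right, y down, z forward; pixel columns grow to the right and rows downward; lengths in mm; the calibration is good to about 2 mm. A picture is of the moment at which its call begins.
- r.sign_off(): hands the job in; it is judged then, once.
The state is a dict: "clock": time; "qpos": joint angles; "qvel": joint speeds; "joint_efforts": joint torques, N m; "eef_pos": TCP position; "tcp_rot": TCP orientation; "contact_force": force on the tool from outside, world axes, zero at the start; "wrist_torque": the same for the moment, N m; "opening": opening from 0.0 (shut) to 1.0 (fully open); "grasp_force": force on a finger pad.
Only numpy, scipy, OpenCV 4.12 (cv2) and the standard library are available. Lean on these libraries where they do the work, as an engineer would, in place of code of your own. Each camera call takes 0.05 s, during which the arm holds its last target. There are 200 camera calls.

## Working session

There is one attempt and no reset: what is moved stays moved. The work goes in short steps, Python scripts to look and compute and a shell command to move; the robot and the scene stay as the last step left them, time stands still between calls to the robot, and variables do not carry over. Pictures are saved under pics/ and viewed, at most 10 in all, crops included, and the job is handed in when it is done.

```bash
mkdir -p pics; ls; cat > h.py <<'E'
import numpy as np,cv2
from rig import r,grab_frame
def grab(n,save=None):
    f=grab_frame(n)
    if save: cv2.imwrite('pics/'+save,f['pixels'][:,:,::-1])
    return f
def cloud(f):
    z=f['z_map'];H,W=z.shape;fo=H/2/np.tan(np.radians(f['vertical_fov'])/2)
    v,u=np.mgrid[:H,:W]
    P=np.stack([(u-f['cx'])/fo*z,(v-f['cy'])/fo*z,z,np.ones_like(z)],-1)
    P=(P@np.array(f['cam_to_world']).T)[...,:3]
    P[z==0]=np.nan
    return P
E
python3 - <<'E'
from h import *
np.set_printoptions(precision=1,suppress=True)
for n in('scene','top'):
    f=grab(n,n+'1.png');np.savez(n+'1.npz',p=f['pixels'],c=cloud(f));print(n,np.array(f['cam_to_world']),f['vertical_fov'],f['cx'],f['cy'])
print(r.sense())
E
```

```text
pics
scene [[   0.5   -0.6    0.6  -82.8]
 [  -0.8   -0.4    0.4 -399.7]
 [  -0.    -0.7   -0.7  952.3]
 [   0.     0.     0.     1. ]] 55.112792737390265 320.8973201407719 237.98404163073198
top [[   0.1   -0.9    0.5 -112.6]
 [  -1.    -0.1    0.   -10.6]
 [   0.    -0.5   -0.9 1490.3]
 [   0.     0.     0.     1. ]] 45.506895444753034 326.33757615281166 236.679397746999
{'clock': 0.1, 'qpos': array([ 1.2,  0.4,  1.6,  0. ,  1.2, -0. ]), 'qvel': array([-0., -0., -0., -0.,  0.,  0.]), 'joint_efforts': array([  0. , -60.6, -34.3,  -0. ,   0. ,  -0. ]), 'eef_pos': array([206.4, 589.5, 252.7]), 'tcp_rot': array([-3.1, -0. ,  2.8]), 'contact_force': array([-0.3,  0.6, -0.1]), 'wrist_torque': array([ 0., -0.,  0.]), 'grasp_force': 0.0, 'opening': 1.0033323850710814}
```

View pics/scene1.png

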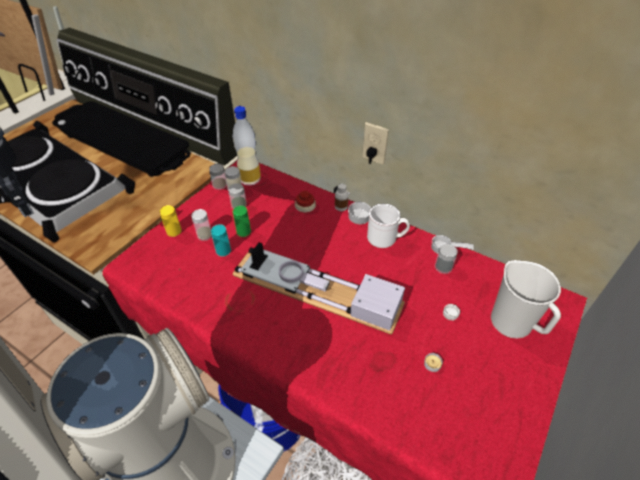

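View pics/top1.png

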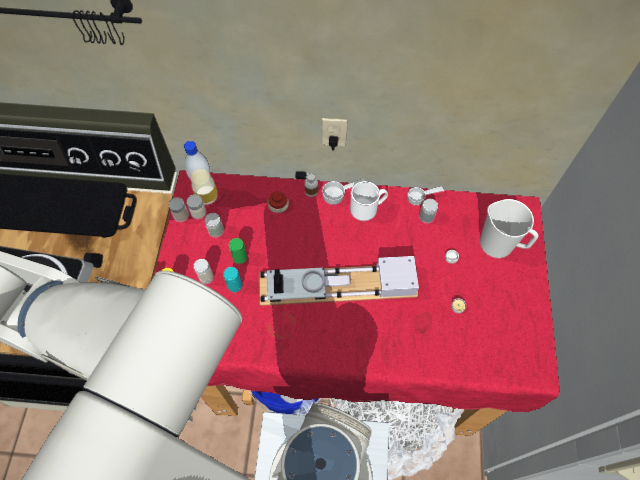

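The scene view shows the jar with the pale body and grey lid at (202,224), between the yellow jar (171,220), the turquoise jar (221,240) and the green jar (241,220). The carriage seat is at (292,272), the black handle at (258,256) and the dock at (378,300). In the top view the jar is at (203,270), the seat at (313,281) and the dock at (398,275).

```bash
python3 - <<'E'
import numpy as np,cv2
np.set_printoptions(precision=1,suppress=True)
for n,boxes in (('scene',dict(jar=(188,205,216,243),carr=(232,240,330,312),dock=(345,270,410,332))),('top',dict(jar=(190,255,216,285),carr=(258,262,330,306),dock=(372,250,422,300)))):
    d=np.load(n+'1.npz');c=d['c'];p=d['p']
    for k,(a,b,e,g) in boxes.items():
        C=c[b:g,a:e].reshape(-1,3);P=p[b:g,a:e].reshape(-1,3).astype(int)
        def st(t,m):
            m=m&np.isfinite(C[:,2])
            if m.sum()<4: print(n,t,m.sum());return
            q=C[m];rr=cv2.minAreaRect(q[:,:2].astype(np.float32))
            print(n,t,m.sum(),'med',np.median(q,0),'rect',np.round(rr[0],1),np.round(rr[1],1),round(rr[2],1),'z',np.percentile(q[:,2],[2,98]))
        z=C[:,2];grey=P.max(1)-P.min(1)<40
        if k=='jar':
            st('jar>20',z>20);st('jartop',z>78);print(np.median(P[z>80],0),np.median(P[(z<65)&(z>25)],0))
        if k=='carr':
            st('handletop',z>78);st('ring',(z>39)&(z<48)&(P.sum(1)>200));st('deck',(z>26)&(z<34)&grey)
        if k=='dock': st('docktop',(z>60)&(z<72))
E
python3 - <<'E'
import cv2,numpy as np
a=cv2.imread('pics/scene1.png')[190:330,150:420]
cv2.imwrite('pics/crop1.png',cv2.resize(a,None,fx=2.9,fy=2.9,interpolation=2))
E
```

```text
scene jar>20 458 med [486.9 354.6  71.6] rect [490.  331.7] [114.6  41.7] 79.6 z [22.3 87.3]
scene jartop 190 med [492.2 361.6  84.5] rect [490.3 331.5] [115.   39.6] 78.4 z [78.7 88.4]
[208. 195. 196.] [160. 135. 129.]
scene handletop 89 med [481.9 157.7  85.1] rect [483.8 159.1] [42.3 15.3] 10.6 z [78.5 89. ]
scene ring 179 med [501.2  60.2  43.3] rect [497.9  63.6] [ 63.3 197.7] 1.7 z [39.1 47.3]
scene deck 1228 med [485.  106.2  30.4] rect [496.9  72.6] [ 90.9 263.3] 8.7 z [26.5 33.7]
scene docktop 1449 med [ 527.7 -165.4   66.2] rect [ 531.4 -163.8] [ 98.9 100.2] 8.2 z [62.  69.6]
top jar>20 381 med [491.1 359.6  83. ] rect [327.3 259.4] [455.8  41.3] 31.7 z [ 23.5 887.4]
top jartop 228 med [495.5 361.8  86.4] rect [327.  259.9] [455.9  39. ] 31.6 z [ 79.7 887.7]
[225.  228.  228.5] [164. 160. 146.]
top handletop 75 med [487.8 159.5  85.8] rect [487.8 159.7] [43.5 11.1] 7.1 z [79.4 92.2]
top ring 135 med [500.   65.3  43.2] rect [495.6 105.9] [ 71.6 170.6] 5.0 z [39.2 47.7]
top deck 1075 med [492.6 113.9  30.3] rect [495.6 113.3] [ 91.3 191.4] 9.0 z [26.3 33.9]
top docktop 1133 med [ 535.2 -164.7   66.6] rect [ 536.  -164.2] [ 99.2 100.8] 8.0 z [61.1 71.4]
```

View pics/crop1.png

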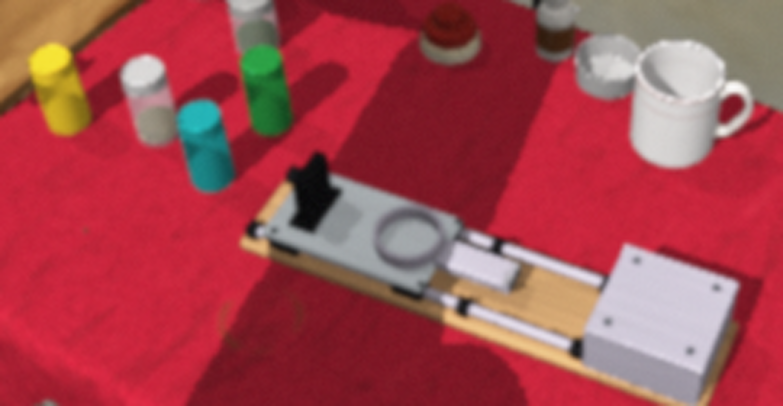

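The crop shows the slim jar (glass body, white-grey lid) at crop (148,100), between yellow (60,90), turquoise (205,145) and green (265,90). The ring is at (410,237), the handle at (313,195) and the dock mouth at about (610,290). Next I'll refine the jar and ring centres with circle fits, and measure the clearance to the neighbours.

```bash
python3 - <<'E'
import numpy as np,cv2
from scipy.optimize import least_squares
np.set_printoptions(precision=1,suppress=True)
for n in('scene','top'):
    d=np.load(n+'1.npz');c=d['c'];x,y,z=c[...,0],c[...,1],c[...,2]
    p=d['p'].astype(int)
    hsv=cv2.cvtColor(d['p'],cv2.COLOR_RGB2HSV)
    near=lambda X,Y,R:np.hypot(x-X,y-Y)<R
    # lid top
    m=near(493,361,30)&(z>81)&(z<91)&(hsv[...,1]<60)
    q=c[m];print(n,'lid',m.sum(),cv2.minEnclosingCircle(q[:,:2].astype(np.float32)),q.mean(0))
    m=near(493,361,30)&(z>15)&(z<75)
    q=c[m];s=least_squares(lambda a:np.hypot(q[:,0]-a[0],q[:,1]-a[1])-21,[495,361],loss='soft_l1');print(' cyl',s.x,np.abs(s.fun).mean())
    m=near(500,65,36)&(z>39)&(z<49)
    q=c[m];print(' ring',m.sum(),cv2.minEnclosingCircle(q[:,:2].astype(np.float32)),q.mean(0))
    s=least_squares(lambda a:np.hypot(q[:,0]-a[0],q[:,1]-a[1])-28.5,[500,65],loss='soft_l1');print(' ringfit',s.x,np.abs(s.fun).mean())
    for nm,h0,h1 in(('yel',22,35),('green',50,75),('turq',80,100)):
        m=(hsv[...,0]>=h0)&(hsv[...,0]<=h1)&(hsv[...,1]>120)&(z>75)&(z<95)&(x<750)
        print(' ',nm,m.sum(),np.median(c[m],0))
    m=(z>10)&(z<95)&near(493,361,130); 
    t=near(600,250,130)&(z>15)&(z<110); print(' tall near', np.unique(np.round(c[t][:,:2]/40)*40,axis=0,return_counts=True))
E
```

```text
scene lid 117 ((496.5711364746094, 368.18359375), 20.366416931152344) [496.8 366.7  84.4]
 cyl [498.9 369.4] 1.1667479095367972
 ring 153 ((498.0684509277344, 65.95885467529297), 32.32594680786133) [497.8  66.1  43.4]
 ringfit [497.6  65.9] 1.5956039076386037
  yel 150 [461.4 450.4  84.2]
  green 127 [566.9 279.7  83.9]
  turq 148 [477.3 281.1  84.3]
 tall near (array([[480., 200.],
       [480., 280.],
       [480., 320.],
       [520., 160.],
       [520., 200.],
       [520., 280.],
       [560., 280.],
       [560., 320.],
       [600., 280.],
       [640., 360.],
       [680., 360.]]), array([  5, 211,   6,  38,  19,   2, 350,   9,  26, 254,  19]))
top lid 145 ((500.6327209472656, 366.9441223144531), 20.79374122619629) [502.  367.4  85.4]
 cyl [503.8 368.5] 1.1045968788397615
 ring 123 ((503.5458068847656, 63.2226448059082), 34.328670501708984) [501.7  65.3  43.5]
 ringfit [502.3  65.2] 1.9118670477145292
  yel 21 [482.1 452.2  86.7]
  green 163 [571.  283.4  85.1]
  turq 172 [483.1 283.4  84.8]
 tall near (array([[480., 160.],
       [480., 200.],
       [480., 280.],
       [480., 320.],
       [520., 120.],
       [520., 160.],
       [520., 200.],
       [520., 280.],
       [560., 280.],
       [560., 320.],
       [600., 280.],
       [600., 320.],
       [640., 360.],
       [680., 360.]]), array([  3,  38, 166,   8,   1,  68,  95,  18, 258,  12,  48,   1, 198,
        22]))
```

```bash
cat >> h.py <<'E'
from scipy.spatial.transform import Rotation as Ro
def plan(target,ydir=None):
    """shift to target in tool frame in units of 25mm; rotation needed"""
    s=r.sense();R=Ro.from_euler('xyz',s['tcp_rot']).as_matrix()
    np.set_printoptions(precision=3,suppress=True)
    print('t',s['clock'],'pos',s['eef_pos'],'F',s['contact_force'],'open',s['opening'],'grip',s['grasp_force'],'q',s['qpos'])
    d=np.array(target)-s['eef_pos'];print('world d',d)
    if ydir is not None:
        y=np.array([*ydir,0.]);y/=np.linalg.norm(y);z=np.array([0,0,-1.])
        for sg in(1,-1):
            G=np.stack([np.cross(sg*y,z),sg*y,z],1);rv=Ro.from_matrix(R.T@G).as_rotvec()
            print('rotvec/pi',rv/np.pi,'rows',np.linalg.norm(rv)/np.radians(7.16),'then shift units',G.T@d/25)
    print('axes',R.tolist()); print('shift units now',R.T@d/25)
E
python3 -c "
from h import *
plan([499,368,150],(.989,.147))"
```

```text
t 0.1 pos [206.414 589.511 252.663] F [-0.283  0.6   -0.095] open 1.0033323850710814 grip 0.0 q [ 1.232  0.354  1.634  0.     1.155 -0.002]
world d [ 292.586 -221.511 -102.663]
rotvec/pi [-0.     0.     0.346] rows 8.693948252626127 then shift units [-10.485  10.274   4.107]
rotvec/pi [-0.    -0.    -0.654] rows 16.445723213219804 then shift units [ 10.485 -10.274   4.107]
axes [[-0.943817656432847, 0.33046643704956874, -0.00040668092155664683], [0.33046668723332123, 0.9438169635232084, -0.0011436760314116224], [5.885809266824982e-06, -0.0012138161285931558, -0.9999992633076104]]
shift units now [-13.974  -4.49    4.112]
```

```bash
python3 -m inch '[[0,0,0.0385,0,0,0,0],[0,0,0.0385,0,0,0,0],[0,0,0.0385,0,0,0,0],[0,0,0.0385,0,0,0,0],[0,0,0.0385,0,0,0,0],[0,0,0.0385,0,0,0,0],[0,0,0.0385,0,0,0,0],[0,0,0.0385,0,0,0,0]]'
python3 -m inch '[[0,0,0.0385,0,0,0,0],[0,0,0,-0.8,0.8,0,0],[0,0,0,-0.9,0.9,0,0],[0,0,0,-0.9,0.9,0,0],[0,0,0,-0.9,0.9,0,0],[0,0,0,-0.9,0.9,0,0],[0,0,0,-0.9,0.9,0,0],[0,0,0,-0.9,0.9,0,0]]'
python3 -m inch '[[0,0,0,-0.9,0.9,0,0],[0,0,0,-0.9,0.9,0.3,0],[0,0,0,-0.8,0.8,0.3,0],[0,0,0,0,0,0.4,0],[0,0,0,0,0,0,0]]'
python3 -c "
from h import *
plan([499,368,150],(.989,.147))"
```

```text
clock: 0.77
eef_pos: [206.5, 589.6, 252.8]
tcp_rot: [-3.141, 0.001, 1.831]
contact_force: [-0.7, 0.4, 0.1]
opening: 1.001
grasp_force: 0.0
clock: 1.43
eef_pos: [383.3, 457.7, 253.0]
tcp_rot: [-3.141, 0.0, 1.716]
contact_force: [0.1, 1.0, -0.9]
opening: 1.004
grasp_force: 0.0
clock: 1.85
eef_pos: [456.1, 402.4, 226.0]
tcp_rot: [-3.139, 0.002, 1.714]
contact_force: [-0.7, -0.0, -1.0]
opening: 0.998
grasp_force: 0.0
t 1.85 pos [456.121 402.385 226.01 ] F [-0.744 -0.048 -0.997] open 0.9978911039254654 grip 0.0 q [0.72  0.356 1.695 0.    1.095 0.578]
world d [ 42.879 -34.385 -76.01 ]
rotvec/pi [-0.001  0.001 -0.002] rows 0.04719664601357639 then shift units [-1.613  1.494  3.04 ]
rotvec/pi [0.001 0.001 0.998] rows 25.1016967994034 then shift units [ 1.613 -1.494  3.04 ]
axes [[-0.1423275342752569, 0.9898159367975335, -0.0026989347428566356], [0.9898179305589779, 0.14232173031977047, -0.0022337015754798307], [-0.0018268363548361941, -0.0029893712394328843, -0.999993863145432]]
shift units now [-1.6    1.511  3.039]
```

```bash
python3 -m inch '[[0,0,0,-0.8,0.75,0.5,0],[0,0,0,-0.8,0.75,0.5,0],[0,0,0,0,0,0.6,0],[0,0,0,0,0,0.6,0],[0,0,0,0,0,0.4,0],[0,0,0,0,0,0,0]]'
python3 -c "
from h import *
plan([499,368,58],(.989,.147))
f=grab('scene','s2.png');c=f['pixels'][170:270,140:290,::-1];cv2.imwrite('pics/s2c.png',cv2.resize(c,None,fx=5,fy=5,interpolation=2))"
```

```text
clock: 2.35
eef_pos: [497.1, 369.9, 161.1]
tcp_rot: [-3.138, 0.002, 1.717]
contact_force: [-0.3, -0.4, -0.8]
opening: 1.0
grasp_force: 0.0
t 2.35 pos [497.13  369.875 161.12 ] F [-0.305 -0.413 -0.759] open 1.0004197360818068 grip 0.0 q [0.637 0.444 1.721 0.    0.981 0.491]
world d [   1.87    -1.875 -103.12 ]
rotvec/pi [-0.001  0.001 -0.   ] rows 0.033087430232180685 then shift units [-0.085  0.063  4.125]
rotvec/pi [0.001 0.002 1.   ] rows 25.12972576659311 then shift units [ 0.085 -0.063  4.125]
axes [[-0.14579387859717777, 0.9893094063775009, -0.003323163641472028], [0.9893136669697365, 0.14578737263353067, -0.0021237531648092126], [-0.001616573686648258, -0.0035972814191657615, -0.9999922230977132]]
shift units now [-0.078  0.078  4.125]
```

View pics/s2c.png

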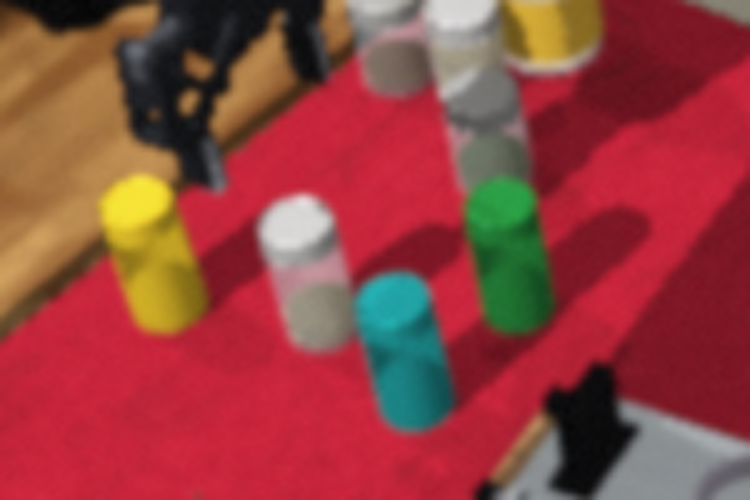

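The view shows the open gripper with fingers at crop (210,165) and (315,60), straddling the line above the slim jar at (305,270). That matches the 145 mm height. Yellow at (150,255) and turquoise at (405,350) are clear of the fingers.

```bash
python3 -m inch '[[0,0,0,-0.08,0.08,0.7,0],[0,0,0,0,0,0.9,0],[0,0,0,0,0,0.9,0],[0,0,0,0,0,0.7,0],[0,0,0,0,0,0.5,0],[0,0,0,0,0,0.3,0],[0,0,0,0,0,0.15,0],[0,0,0,0,0,0,0]]' 25
python3 -m inch '[[0,0,0,0,0,0,0.3],[0,0,0,0,0,0,0.4],[0,0,0,0,0,0,0.5],[0,0,0,0,0,0,0.6],[0,0,0,0,0,0,0.7],[0,0,0,0,0,0,0.8],[0,0,0,0,0,0,0.8],[0,0,0,0,0,0,0.8]]' 25
```

```text
clock: 3.07
eef_pos: [501.2, 368.6, 59.6]
tcp_rot: [-3.142, 0.0, 1.717]
contact_force: [0.2, -0.3, -0.6]
opening: 1.0
grasp_force: 0.0
clock: 3.73
eef_pos: [501.6, 368.6, 60.4]
tcp_rot: [3.141, -0.001, 1.716]
contact_force: [-1.2, -0.1, 5.3]
opening: 0.488
grasp_force: 25.3
```

```bash
python3 -m inch '[[0,0,0,0,0,-0.3,0.8],[0,0,0,0,0,-0.6,0.8],[0,0,0,0,0,-0.8,0.8],[0,0,0,0,0,-0.8,0.8],[0,0,0,0,0,-0.8,0.8],[0,0,0,0,0,-0.8,0.8],[0,0,0,0,0,-0.5,0.8],[0,0,0,0,0,0,0.8]]' 25
python3 -c "
from h import *
plan([500,65.5,170],(.989,.147))"
```

```text
clock: 4.4
eef_pos: [502.6, 369.1, 177.6]
tcp_rot: [3.138, -0.002, 1.716]
contact_force: [-0.1, 0.8, -1.7]
opening: 0.484
grasp_force: 25.7
t 4.4 pos [502.552 369.132 177.611] F [-0.069  0.777 -1.701] open 0.4839851039973807 grip 25.723765790462494 q [ 0.631  0.426  1.706 -0.     1.004  0.486]
world d [  -2.552 -303.632   -7.611]
rotvec/pi [ 0.001 -0.001 -0.001] rows 0.040711405750450645 then shift units [-11.998  -1.887   0.304]
rotvec/pi [-0.001 -0.002  0.999] rows 25.122362611258566 then shift units [11.998  1.887  0.304]
axes [[-0.14488478508948066, 0.9894414825304111, 0.0037351971296861234], [0.9894462527892754, 0.14487531473196735, 0.0026937005355047406], [0.0021241211915935536, 0.004086053026579215, -0.9999893960836924]]
shift units now [-12.003  -1.862   0.271]
```

```bash
python3 -m inch '[[0,0,0,-0.5,-0.08,0,0.8],[0,0,0,-0.8,-0.125,0,0.8],[0,0,0,-0.8,-0.125,0,0.8],[0,0,0,-0.8,-0.125,0,0.8],[0,0,0,-0.8,-0.125,0,0.8],[0,0,0,-0.8,-0.125,0,0.8],[0,0,0,-0.8,-0.125,0,0.8],[0,0,0,-0.8,-0.125,0,0.8]]' 25
python3 -m inch '[[0,0,0,-0.8,-0.125,0,0.8],[0,0,0,-0.8,-0.125,0,0.8],[0,0,0,-0.8,-0.125,0,0.8],[0,0,0,-0.8,-0.125,0,0.8],[0,0,0,-0.8,-0.125,0,0.8],[0,0,0,-0.8,-0.125,0,0.8],[0,0,0,-0.5,-0.06,0,0.8],[0,0,0,0,0,0,0.8]]' 25
python3 - <<'E'
from h import *
plan([500,65.5,170],(.989,.147))
from scipy.optimize import least_squares
for n in('scene','top'):
    f=grab(n,n+'3.png');c=cloud(f);x,y,z=c[...,0],c[...,1],c[...,2];e=r.sense()['eef_pos']
    m=(np.hypot(x-e[0],y-e[1])<27)&(z>112)&(z<155)
    hsv=cv2.cvtColor(f['pixels'],cv2.COLOR_RGB2HSV);m&=hsv[...,2]>90
    q=c[m]
    s=least_squares(lambda a:np.hypot(q[:,0]-a[0],q[:,1]-a[1])-21,e[:2],loss='soft_l1');print(n,'jar',s.x,np.abs(s.fun).mean(),len(q),np.percentile(q[:,2],[1,99]))
    m=(np.hypot(x-500,y-65)<36)&(z>39)&(z<49);q=c[m];
    if len(q)>20:
        s=least_squares(lambda a:np.hypot(q[:,0]-a[0],q[:,1]-a[1])-28.5,[500,65],loss='soft_l1');print(' ringfit',s.x,len(q))
a=cv2.imread('pics/scene3.png')[150:330,200:400];b=cv2.imread('pics/top3.png')[180:330,240:400]
k=lambda i:cv2.resize(i,(390,int(390*i.shape[0]/i.shape[1])),interpolation=2)
a,b=k(a),k(b);h=max(len(a),len(b));p=lambda i:np.pad(i,((0,h-len(i)),(0,5),(0,0)))
cv2.imwrite('pics/c3.png',np.hstack([p(a),p(b)]))
E
```

```text
clock: 5.07
eef_pos: [498.5, 211.9, 172.9]
tcp_rot: [-3.139, 0.001, 1.716]
contact_force: [-0.6, 0.4, -1.2]
opening: 0.484
grasp_force: 25.7
clock: 5.73
eef_pos: [497.8, 77.5, 173.4]
tcp_rot: [-3.139, 0.001, 1.714]
contact_force: [-0.1, -0.9, -1.2]
opening: 0.484
grasp_force: 25.7
t 5.7333 pos [497.845  77.485 173.423] F [-0.082 -0.886 -1.188] open 0.48446938154946395 grip 25.69208800792694 q [ 0.152  0.265  1.962 -0.001  0.916  0.009]
world d [  2.155 -11.985  -3.423]
rotvec/pi [-0.001  0.    -0.001] rows 0.03764202956225973 then shift units [-0.487  0.015  0.137]
rotvec/pi [0.    0.001 0.999] rows 25.107447179796917 then shift units [ 0.487 -0.015  0.137]
axes [[-0.14303702623353243, 0.9897148148877617, -0.002234797071705155], [0.9897171365773283, 0.14303519190760938, -0.0009609584422500253], [-0.0006314201787604049, -0.0023492695965528754, -0.9999970411160829]]
shift units now [-0.487  0.017  0.137]
scene jar [496.019  78.479] 0.7640779865984987 172 [115.194 154.796]
 ringfit [497.594  65.909] 160<stdin>:9: RuntimeWarning: Mean of empty slice.
  ret = ret.dtype.type(ret / rcount)
Traceback (most recent call last):
IndexError: index -1 is out of bounds for axis 0 with size 0
```

```bash
python3 -m inch '[[0,0,0,-0.5,0,0,0.8],[0,0,0,0,0,0.4,0.8],[0,0,0,0,0,0.6,0.8],[0,0,0,0,0,0.6,0.8],[0,0,0,0,0,0.4,0.8],[0,0,0,0,0,0.2,0.8],[0,0,0,0,0,0,0.8],[0,0,0,0,0,0,0.8]]' 25
python3 - <<'E'
from h import *
plan([499.6,65.1,91],(.989,.147))
from scipy.optimize import least_squares
f=grab('scene','s4.png');c=cloud(f);x,y,z=c[...,0],c[...,1],c[...,2];e=r.sense()['eef_pos']
m=(np.hypot(x-e[0],y-e[1])<27)&(z>58)&(z<90)
m&=cv2.cvtColor(f['pixels'],cv2.COLOR_RGB2HSV)[...,2]>90
q=c[m];s=least_squares(lambda a:np.hypot(q[:,0]-a[0],q[:,1]-a[1])-21,e[:2],loss='soft_l1');print('jar',s.x,np.abs(s.fun).mean(),len(q))
cv2.imwrite('pics/c4.png',cv2.resize(f['pixels'][190:320,220:380,::-1],None,fx=4.5,fy=4.5,interpolation=2))
E
```

```text
clock: 6.5
eef_pos: [500.8, 67.7, 119.4]
tcp_rot: [-3.141, -0.0, 1.717]
contact_force: [0.1, 0.4, -0.9]
opening: 0.483
grasp_force: 25.7
t 6.5 pos [500.755  67.711 119.409] F [ 0.1    0.374 -0.905] open 0.4826222353383336 grip 25.69614976644516 q [ 0.131  0.348  1.999  0.     0.795 -0.014]
world d [ -1.155  -2.611 -28.409]
rotvec/pi [-0.    -0.    -0.001] rows 0.015010648017700289 then shift units [-0.097 -0.061  1.136]
rotvec/pi [-0.     0.     0.999] rows 25.125096507188626 then shift units [0.097 0.061 1.136]
axes [[-0.1452188490184998, 0.9893994560729593, -0.0004496801916006307], [0.9893995580645911, 0.14521884307793786, -4.600757724091854e-05], [1.9782165281909532e-05, -0.00045159455025312056, -0.9999998978355089]]
shift units now [-0.097 -0.06   1.136]
jar [498.784  68.95 ] 0.809876975077818 126
```

View pics/c4.png

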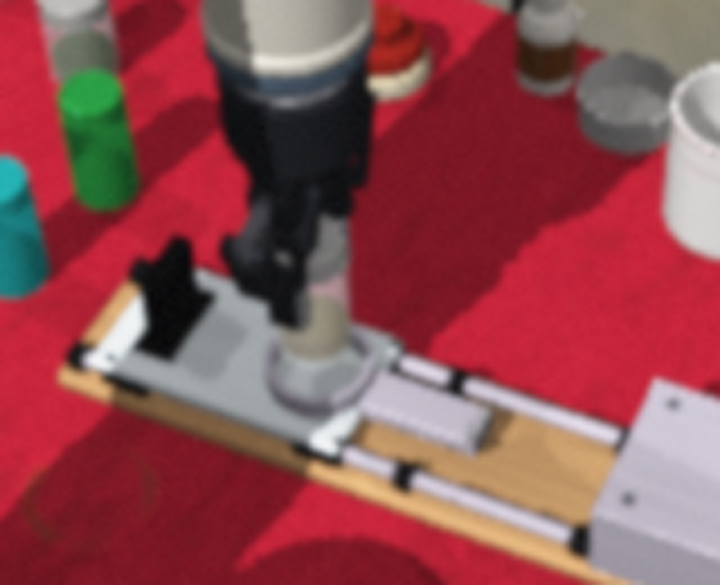

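The view shows the gripped jar upright, with its bottom at crop (312,355), just above the ring centred at about (325,375). It needs about 3 mm more along the rail before lowering.

```bash
python3 -m inch '[[0,0,0,-0.11,-0.055,0,0.8],[0,0,0,0,0,0.2,0.8],[0,0,0,0,0,0.3,0.8],[0,0,0,0,0,0.2,0.8],[0,0,0,0,0,0.1,0.8],[0,0,0,0,0,0,0.8],[0,0,0,0,0,0,0.8]]' 25
```

```text
clock: 7.13
eef_pos: [499.6, 64.6, 99.2]
tcp_rot: [-3.141, 0.0, 1.716]
contact_force: [0.8, -0.4, -1.7]
opening: 0.485
grasp_force: 25.7
```

```bash
python3 -m inch '[[0,0,0,0,0,0.12,0.8],[0,0,0,0,0,0.1,0.8],[0,0,0,0,0,0.06,0.8],[0,0,0,0,0,0,0.8],[0,0,0,0,0,0,0.8]]' 25
```

```text
clock: 7.55
eef_pos: [499.7, 64.6, 92.4]
tcp_rot: [-3.141, 0.0, 1.716]
contact_force: [0.4, -1.1, -1.8]
opening: 0.481
grasp_force: 25.7
```

```bash
python3 -m inch '[[0,0,0,0,0,0.04,0.8],[0,0,0,0,0,0.03,0.8],[0,0,0,0,0,0,0.8]]' 25;  python3 -m inch '[[0,0,0,0,0,0.03,0.8],[0,0,0,0,0,0,0.8]]' 25
```

```text
clock: 7.8
eef_pos: [499.7, 64.6, 90.7]
tcp_rot: [-3.142, 0.0, 1.716]
contact_force: [-0.1, 0.6, -1.2]
opening: 0.487
grasp_force: 25.7
clock: 7.97
eef_pos: [499.8, 64.6, 90.3]
tcp_rot: [3.142, 0.0, 1.716]
contact_force: [-1.9, 0.2, 2.5]
opening: 0.485
grasp_force: 26.2
```

```bash
python3 -m inch '[[0,0,0,0,0,0,0.5],[0,0,0,0,0,0,0.4],[0,0,0,0,0,0,0.3],[0,0,0,0,0,0,0.2],[0,0,0,0,0,0,0.1],[0,0,0,0,0,0,0],[0,0,0,0,0,0,0]]' 25
python3 -m inch '[[0,0,0,0,0,-0.3,0],[0,0,0,0,0,-0.7,0],[0,0,0,0,0,-0.8,0],[0,0,0,0,0,-0.8,0],[0,0,0,0,0,-0.8,0],[0,0,0,0,0,-0.6,0],[0,0,0,0,0,-0.3,0],[0,0,0,0,0,0,0]]'
python3 -c "
from h import *
plan([485.9,159.4,190],(.147,-.989))
f=grab('scene','s5.png')
g=grab('top','t5.png')
a=cv2.resize(f['pixels'][190:320,220:380,::-1],(390,317),interpolation=2);b=cv2.resize(g['pixels'][210:340,240:400,::-1],(390,317),interpolation=2)
cv2.imwrite('pics/c5.png',np.hstack([a,b]))"
```

```text
clock: 8.55
eef_pos: [499.8, 64.6, 90.0]
tcp_rot: [3.142, 0.0, 1.716]
contact_force: [0.1, -1.3, -0.1]
opening: 1.0
grasp_force: 0.0
clock: 9.22
eef_pos: [500.8, 64.7, 199.5]
tcp_rot: [3.138, 0.0, 1.716]
contact_force: [0.8, -0.3, -0.6]
opening: 0.997
grasp_force: 0.0
t 9.2167 pos [500.772  64.689 199.487] F [ 0.79  -0.33  -0.603] open 0.9974133710744858 grip 0.0 q [ 0.126  0.229  1.942 -0.     0.968 -0.02 ]
world d [-14.872  94.711  -9.487]
rotvec/pi [ 0.001 -0.001  0.499] rows 12.552444770051592 then shift units [-0.031 -3.835  0.379]
rotvec/pi [ 0.001  0.001 -0.501] rows 12.587265565400852 then shift units [0.031 3.835 0.379]
axes [[-0.14486729980346857, 0.9894454261041022, 0.0033487623570570045], [0.9894510895405436, 0.14486675279279915, 0.0004066230459462575], [-8.279301558156561e-05, 0.0033723429455065077, -0.9999943102080007]]
shift units now [ 3.835 -0.041  0.379]
```

View pics/c5.png

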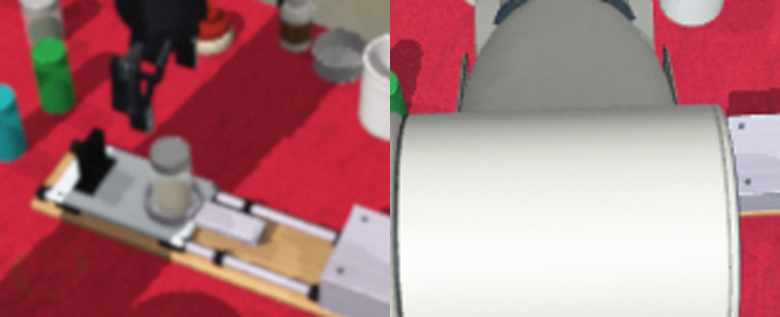

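The left view shows the jar standing upright in the ring at crop (172,175), and the gripper clear above it. In the right view the arm hides the carriage. Now to the handle.

```bash
python3 -m inch '[[0,0,0,0.6,0,0,0.2],[0,0,0,0.8,0,0,0.4],[0,0,0,0.8,0,0,0.5],[0,0,0,0.8,0,0,0.5],[0,0,0,0.6,0,0,0.5],[0,0,0.0385,0.2,0,0,0.5],[0,0,0.0385,0,0,0,0.5],[0,0,0.0385,0,0,0,0.5]]'
python3 -m inch '[[0,0,0.0385,0,0,0,0.5],[0,0,0.0385,0,0,0,0.5],[0,0,0.0385,0,0,0,0.5],[0,0,0.0385,0,0,0,0.5],[0,0,0.0385,0,0,0,0.5],[0,0,0.0385,0,0,0,0.5],[0,0,0.0385,0,0,0,0.5],[0,0,0.0385,0,0,0,0.5]]'
python3 -m inch '[[0,0,0.0385,0,0,0,0.5],[0,0,0.0385,0,0,0,0.5],[0,0,0,0,0,0,0.5]]'
python3 -c "
from h import *
plan([485.9,159.4,71],(.147,-.989))"
```

```text
clock: 9.98
eef_pos: [485.0, 158.9, 196.0]
tcp_rot: [-3.139, 0.001, 1.349]
contact_force: [0.4, 0.5, -0.8]
opening: 0.5
grasp_force: 0.0
clock: 10.65
eef_pos: [485.2, 158.3, 196.0]
tcp_rot: [-3.141, 0.003, 0.38]
contact_force: [-1.2, -0.4, -0.1]
opening: 0.5
grasp_force: 0.0
clock: 10.9
eef_pos: [485.2, 158.3, 196.1]
tcp_rot: [3.141, 0.002, 0.138]
contact_force: [-0.2, -0.5, 1.3]
opening: 0.501
grasp_force: 0.0
t 10.9 pos [485.23  158.314 196.141] F [-0.24  -0.493  1.3  ] open 0.5007894705324736 grip 0.0 q [ 0.312  0.244  1.93  -0.     0.97   1.745]
world d [   0.67     1.086 -125.141]
rotvec/pi [ 0.     0.001 -0.003] rows 0.07687260055667079 then shift units [ 0.033 -0.039  5.006]
rotvec/pi [ 0.001 -0.     0.997] rows 25.065320163509877 then shift units [-0.033  0.039  5.006]
axes [[0.9904539342203388, 0.13782456507713667, -0.002322379975709844], [0.13782315107643026, -0.990456562842518, -0.0007590451561303099], [-0.002404831556873429, 0.0004317215348910224, -0.9999970151963954]]
shift units now [ 0.045 -0.042  5.006]
```

Tool y now points along the rail toward the dock. Descend and pinch.

```bash
python3 -m inch '[[0,0,-0.003,0.04,-0.04,0.5,0.5],[0,0,0,0,0,0.8,0.5],[0,0,0,0,0,0.8,0.5],[0,0,0,0,0,0.8,0.5],[0,0,0,0,0,0.7,0.5],[0,0,0,0,0,0.7,0.5],[0,0,0,0,0,0.5,0.5],[0,0,0,0,0,0.1,0.5]]'
python3 -m inch '[[0,0,0,0,0,0,0.55]]'
python3 -c "
from h import *
plan([485.9,159.4,71],(.147,-.989))"
```

```text
clock: 11.57
eef_pos: [484.9, 159.1, 72.2]
tcp_rot: [3.141, 0.005, 0.157]
contact_force: [-0.6, 0.1, -0.0]
opening: 0.499
grasp_force: 0.0
clock: 11.65
eef_pos: [485.8, 159.4, 73.7]
tcp_rot: [3.141, 0.003, 0.156]
contact_force: [0.3, -0.5, -0.1]
opening: 0.449
grasp_force: 0.0
t 11.65 pos [485.757 159.364  73.697] F [ 0.276 -0.492 -0.116] open 0.4492707146968916 grip 0.0 q [ 0.314  0.432  2.008 -0.     0.704  1.729]
world d [ 0.143  0.036 -2.697]
rotvec/pi [0.    0.001 0.003] rows 0.0724742709461388 then shift units [ 0.006 -0.001  0.108]
rotvec/pi [-0.002  0.    -0.997] rows 25.071572213296566 then shift units [-0.006  0.001  0.108]
axes [[0.9878422138245938, 0.1554319400633204, -0.0029449268712044793], [0.15542971151868457, -0.9878464754629156, -0.000972467332509733], [-0.0030602881143555675, 0.0005029151485835779, -0.9999951908449408]]
shift units now [ 0.006 -0.001  0.108]
```

```bash
python3 -m inch '[[0,0,0.003,0,0,0,0.65],[0,0,0,0,0,0,0.7],[0,0,0,0,0,0,0.74],[0,0,0,0,0,0,0.78],[0,0,0,0,0,0,0.81],[0,0,0,0,0,0,0.84]]' 20
python3 -m inch '[[0,0,0,0,0,0,0.9],[0,0,0,0,0,0,1],[0,0,0,0,0,0,1],[0,0,0,0,0,0,1]]' 30
python3 -c "
from h import *
plan([485.9,159.4,71])"
```

```text
clock: 12.15
eef_pos: [487.2, 159.5, 75.6]
tcp_rot: [3.141, -0.001, 0.144]
contact_force: [-0.7, -2.0, 3.8]
opening: 0.159
grasp_force: 9.8
clock: 12.48
eef_pos: [487.2, 159.5, 75.6]
tcp_rot: [3.141, -0.001, 0.144]
contact_force: [-1.1, -3.4, 5.4]
opening: 0.16
grasp_force: 30.2
t 12.4833 pos [487.17  159.52   75.567] F [-1.08  -3.385  5.383] open 0.15975573159944859 grip 30.23799329996109 q [ 0.314  0.429  2.007 -0.001  0.705  1.741]
world d [-1.27  -0.12  -4.567]
axes [[0.9896354606284747, 0.14360064838668277, 0.0007133369405715412], [0.14360080407624407, -0.9896356802164306, -0.0001717882965048977], [0.0006812747776426776, 0.00027244354818556664, -0.999999730819559]]
shift units now [-0.051 -0.003  0.183]
```

```bash
python3 -m inch '[[0,0,0,0,0.04,0,1],[0,0,0,0,0.06,0,1],[0,0,0,0,0.06,0,1],[0,0,0,0,0.06,0,1]]' 40
python3 -m inch '[[0,0,0,0,0.06,0,1],[0,0,0,0,0.06,0,1],[0,0,0,0,0.06,0,1],[0,0,0,0,0.06,0,1]]' 40
python3 -m inch '[[0,0,0,0,0.06,0,1],[0,0,0,0,0.06,0,1],[0,0,0,0,0.06,0,1],[0,0,0,0,0.06,0,1]]' 40
```

```text
clock: 12.82
eef_pos: [487.7, 155.7, 75.7]
tcp_rot: [-3.139, -0.001, 0.143]
contact_force: [-5.4, 17.4, 5.6]
opening: 0.161
grasp_force: 40.9
clock: 13.15
eef_pos: [488.5, 149.8, 75.6]
tcp_rot: [-3.14, -0.001, 0.144]
contact_force: [-3.0, 7.1, 5.4]
opening: 0.155
grasp_force: 41.7
clock: 13.48
eef_pos: [489.6, 142.6, 75.6]
tcp_rot: [-3.141, -0.001, 0.144]
contact_force: [-1.4, -1.2, 6.4]
opening: 0.158
grasp_force: 42.0
```

```bash
python3 -m inch '[[0,0,0,0,0.06,0,1],[0,0,0,0,0.08,0,1],[0,0,0,0,0.1,0,1],[0,0,0,0,0.12,0,1],[0,0,0,0,0.12,0,1],[0,0,0,0,0.12,0,1],[0,0,0,0,0.12,0,1],[0,0,0,0,0.12,0,1]]' 40
python3 -m inch '[[0,0,0,0,0.12,0,1],[0,0,0,0,0.12,0,1],[0,0,0,0,0.12,0,1],[0,0,0,0,0.12,0,1],[0,0,0,0,0.12,0,1],[0,0,0,0,0.12,0,1],[0,0,0,0,0.12,0,1],[0,0,0,0,0.12,0,1]]' 40
python3 -c "
from h import *
s=r.sense();u=np.array([.1445,-.9895,0]);print('travel',(s['eef_pos']-[487.2,159.5,75.6])@u,'Fpush',-s['contact_force']@u)
f=grab('scene');c=f['pixels'][190:320,220:380,::-1];cv2.imwrite('pics/c6.png',cv2.resize(c,None,fx=3,fy=3,interpolation=2))"
```

```text
clock: 14.15
eef_pos: [492.6, 122.0, 75.6]
tcp_rot: [-3.141, -0.001, 0.144]
contact_force: [-1.9, 2.9, 5.4]
opening: 0.155
grasp_force: 42.0
clock: 14.82
eef_pos: [496.0, 98.2, 75.6]
tcp_rot: [-3.141, -0.001, 0.144]
contact_force: [-1.3, 3.3, 6.8]
opening: 0.155
grasp_force: 42.0
travel 61.94736658268763 Fpush 3.4917400511895784
```

View pics/c6.png

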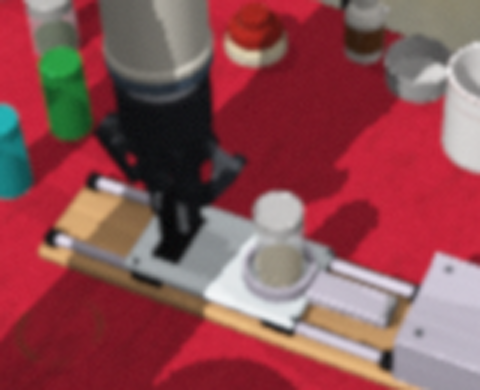

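The picture shows the carriage mid-rail. The jar stands upright in the ring at crop (280,245), the pinched handle is at (180,235), and the nose at (350,300) is nearing the dock.

```bash
python3 -m inch '[[0,0,0,0,0.12,0,1],[0,0,0,0,0.12,0,1],[0,0,0,0,0.12,0,1],[0,0,0,0,0.12,0,1],[0,0,0,0,0.12,0,1],[0,0,0,0,0.12,0,1],[0,0,0,0,0.12,0,1],[0,0,0,0,0.1,0,1]]' 40
python3 -m inch '[[0,0,0,0,0.08,0,1],[0,0,0,0,0.06,0,1],[0,0,0,0,0.06,0,1]]' 40
python3 -c "
from h import *
s=r.sense();u=np.array([.1445,-.9895,0]);print('travel',(s['eef_pos']-[487.2,159.5,75.6])@u,'Fpush',-s['contact_force']@u)"
```

```text
clock: 15.53
eef_pos: [499.4, 74.9, 75.6]
tcp_rot: [-3.141, -0.001, 0.144]
contact_force: [-2.5, 2.7, 6.7]
opening: 0.155
grasp_force: 42.0
clock: 15.78
eef_pos: [500.1, 70.0, 75.6]
tcp_rot: [-3.141, -0.001, 0.144]
contact_force: [-2.3, 2.6, 6.3]
opening: 0.16
grasp_force: 42.0
travel 90.43374175473605 Fpush 2.936170488913374
```

```bash
python3 -m inch '[[0,0,0,0,0.06,0,1],[0,0,0,0,0.06,0,1],[0,0,0,0,0.06,0,1]]' 40
python3 -c "
from h import *
s=r.sense();u=np.array([.1445,-.9895,0]);print('travel',(s['eef_pos']-[487.2,159.5,75.6])@u,'Fpush',-s['contact_force']@u)"
```

```text
clock: 16.03
eef_pos: [500.7, 65.6, 75.6]
tcp_rot: [-3.141, -0.001, 0.144]
contact_force: [-1.0, 1.9, 6.3]
opening: 0.161
grasp_force: 42.0
travel 94.89946363117328 Fpush 2.051666131720405
```

```bash
python3 -m inch '[[0,0,0,0,0.04,0,1],[0,0,0,0,0.04,0,1],[0,0,0,0,0.04,0,1],[0,0,0,0,0.04,0,1]]' 40
python3 -c "
from h import *
s=r.sense();u=np.array([.1445,-.9895,0]);print('travel',(s['eef_pos']-[487.2,159.5,75.6])@u,'Fpush',-s['contact_force']@u)"
```

```text
clock: 16.37
eef_pos: [501.3, 61.6, 75.6]
tcp_rot: [-3.141, -0.001, 0.144]
contact_force: [-2.0, 3.4, 7.0]
opening: 0.157
grasp_force: 42.0
travel 98.89122135535743 Fpush 3.681223876024701
```

```bash
python3 -m inch '[[0,0,0,0,0.04,0,1],[0,0,0,0,0.04,0,1],[0,0,0,0,0.04,0,1],[0,0,0,0,0,0,1]]' 40
python3 -c "
from h import *
s=r.sense();u=np.array([.1445,-.9895,0]);print('travel',(s['eef_pos']-[487.2,159.5,75.6])@u,'Fpush',-s['contact_force']@u)"
```

```text
clock: 16.7
eef_pos: [501.7, 58.5, 75.6]
tcp_rot: [-3.141, -0.001, 0.144]
contact_force: [-1.5, 2.3, 6.0]
opening: 0.162
grasp_force: 42.0
travel 102.03062223415611 Fpush 2.5048751297054173
```

```bash
cat > t.py <<'E'
from h import *
s=r.sense();u=np.array([.1445,-.9895,0]);print('travel',(s['eef_pos']-[487.2,159.5,75.6])@u,'Fpush',-s['contact_force']@u)
E
python3 -m inch '[[0,0,0,0,0.04,0,1],[0,0,0,0,0.04,0,1],[0,0,0,0,0.04,0,1],[0,0,0,0,0.03,0,1]]' 40; python3 t.py
```

```text
clock: 17.03
eef_pos: [502.3, 54.9, 75.6]
tcp_rot: [-3.141, -0.001, 0.144]
contact_force: [-2.0, 3.0, 6.0]
opening: 0.158
grasp_force: 42.0
travel 105.68186012244935 Fpush 3.2577497283520658
```

```bash
python3 -m inch '[[0,0,0,0,0.04,0,1],[0,0,0,0,0.04,0,1],[0,0,0,0,0.04,0,1],[0,0,0,0,0.03,0,1]]' 40; python3 t.py
```

```text
clock: 17.37
eef_pos: [502.8, 51.2, 75.6]
tcp_rot: [-3.141, -0.001, 0.144]
contact_force: [-1.9, 2.8, 6.4]
opening: 0.153
grasp_force: 42.0
travel 109.42743105160672 Fpush 3.0813173366707045
```

```bash
python3 -m inch '[[0,0,0,0,0.04,0,1],[0,0,0,0,0.04,0,1],[0,0,0,0,0.04,0,1],[0,0,0,0,0.03,0,1]]' 40; python3 t.py
```

```text
clock: 17.7
eef_pos: [503.3, 47.5, 75.6]
tcp_rot: [-3.141, -0.001, 0.144]
contact_force: [-2.4, 2.8, 6.6]
opening: 0.155
grasp_force: 42.0
travel 113.16687536093139 Fpush 3.0997873156410787
```

```bash
python3 -m inch '[[0,0,0,0,0.04,0,1],[0,0,0,0,0.03,0,1],[0,0,0,0,0.03,0,1]]' 40; python3 t.py
```

```text
clock: 17.95
eef_pos: [503.7, 45.1, 75.6]
tcp_rot: [-3.141, -0.001, 0.144]
contact_force: [-2.0, 3.2, 6.9]
opening: 0.159
grasp_force: 42.0
travel 115.63542138799185 Fpush 3.490467795875776
```

```bash
python3 -m inch '[[0,0,0,0,0.04,0,1],[0,0,0,0,0.04,0,1],[0,0,0,0,0.04,0,1]]' 40; python3 t.py
```

```text
clock: 18.2
eef_pos: [504.1, 42.1, 75.6]
tcp_rot: [-3.141, -0.001, 0.144]
contact_force: [-2.1, 1.8, 7.6]
opening: 0.157
grasp_force: 42.0
travel 118.6295737770686 Fpush 2.0674360619388454
```

```bash
python3 -m inch '[[0,0,0,0,0.03,0,1],[0,0,0,0,0.03,0,1]]' 40; python3 t.py
```

```text
clock: 18.37
eef_pos: [504.4, 40.6, 75.6]
tcp_rot: [-3.141, -0.001, 0.144]
contact_force: [-1.0, 3.1, 7.1]
opening: 0.162
grasp_force: 42.0
travel 120.15953170223841 Fpush 3.2216604921325582
```

```bash
python3 -m inch '[[0,0,0,0,0.04,0,1],[0,0,0,0,0.04,0,1],[0,0,0,0,0.04,0,1]]' 40; python3 t.py
```

```text
clock: 18.62
eef_pos: [504.7, 37.6, 75.6]
tcp_rot: [-3.141, -0.001, 0.144]
contact_force: [-1.4, 3.2, 7.1]
opening: 0.157
grasp_force: 42.0
travel 123.15599925586527 Fpush 3.414738098788701
```

```bash
python3 -m inch '[[0,0,0,0,0.03,0,1],[0,0,0,0,0.03,0,1]]' 40; python3 t.py
```

```text
clock: 18.78
eef_pos: [505.0, 36.1, 75.6]
tcp_rot: [-3.141, -0.001, 0.144]
contact_force: [-2.2, 2.7, 7.3]
opening: 0.157
grasp_force: 42.0
travel 124.66174139558295 Fpush 2.9943464876078223
```

```bash
python3 -m inch '[[0,0,0,0,0.04,0,1],[0,0,0,0,0.04,0,1],[0,0,0,0,0.04,0,1]]' 40; python3 t.py
```

```text
clock: 19.03
eef_pos: [505.4, 33.2, 75.6]
tcp_rot: [-3.141, -0.001, 0.144]
contact_force: [-2.0, 2.9, 7.5]
opening: 0.157
grasp_force: 42.0
travel 127.64181399871471 Fpush 3.1745482006587413
```

```bash
python3 -m inch '[[0,0,0,0,0.03,0,1],[0,0,0,0,0.03,0,1]]' 40; python3 t.py
```

```text
clock: 19.2
eef_pos: [505.7, 31.7, 75.6]
tcp_rot: [-3.141, -0.001, 0.144]
contact_force: [-1.7, 3.4, 7.1]
opening: 0.159
grasp_force: 42.0
travel 129.16465486610375 Fpush 3.579916911119647
```

```bash
python3 -m inch '[[0,0,0,0,0.04,0,1],[0,0,0,0,0.04,0,1],[0,0,0,0,0.02,0,1]]' 40; python3 t.py
```

```text
clock: 19.45
eef_pos: [506.0, 29.1, 75.6]
tcp_rot: [-3.141, -0.001, 0.144]
contact_force: [-1.7, 3.1, 7.3]
opening: 0.161
grasp_force: 42.0
travel 131.70672506295293 Fpush 3.271621156789229
```

```bash
python3 -m inch '[[0,0,0,0,0.03,0,1],[0,0,0,0,0.03,0,1]]' 40; python3 t.py
```

```text
clock: 19.62
eef_pos: [506.2, 27.7, 75.6]
tcp_rot: [-3.141, -0.001, 0.144]
contact_force: [-1.6, 2.6, 7.3]
opening: 0.153
grasp_force: 42.0
travel 133.1421421860584 Fpush 2.8127303019042666
```

```bash
python3 -m inch '[[0,0,0,0,0.04,0,1],[0,0,0,0,0.04,0,1]]' 40; python3 t.py
```

```text
clock: 19.78
eef_pos: [506.5, 25.8, 75.6]
tcp_rot: [-3.141, -0.001, 0.144]
contact_force: [-2.2, 4.5, 7.4]
opening: 0.159
grasp_force: 42.1
travel 135.06650482422808 Fpush 4.72805170661574
```

```bash
python3 -m inch '[[0,0,0,0,0.03,0,1],[0,0,0,0,0.03,0,1]]' 40; python3 t.py
```

```text
clock: 19.95
eef_pos: [506.7, 24.4, 75.6]
tcp_rot: [-3.141, -0.001, 0.144]
contact_force: [-2.4, 5.2, 6.8]
opening: 0.157
grasp_force: 42.1
travel 136.47947341618516 Fpush 5.516349995074378
```

Force rises from 133 mm of travel at the buffer's rate, so the stop is touched. One more small press, then release.

```bash
python3 -m inch '[[0,0,0,0,0.02,0,1],[0,0,0,0,0,0,1],[0,0,0,0,0,0,1]]' 40; python3 t.py
python3 -m inch '[[0,0,0,0,0,0,0.84],[0,0,0,0,0,0,0.8],[0,0,0,0,0,0,0.75],[0,0,0,0,0,0,0.7],[0,0,0,0,0,0,0.65],[0,0,0,0,0,0,0.6],[0,0,0,0,0,0,0.55]]' 20
```

```text
clock: 20.2
eef_pos: [506.8, 23.9, 75.6]
tcp_rot: [-3.141, -0.001, 0.144]
contact_force: [-1.9, 3.9, 7.5]
opening: 0.159
grasp_force: 42.1
travel 137.0183390526706 Fpush 4.13147883541374
clock: 20.78
eef_pos: [506.6, 23.3, 75.0]
tcp_rot: [3.142, 0.0, 0.144]
contact_force: [0.3, 0.1, 0.1]
opening: 0.449
grasp_force: 0.0
```

```bash
python3 -m inch '[[0,0,0,0,0,-0.2,0.5],[0,0,0,0,0,-0.5,0.5],[0,0,0,0,0,-0.8,0.5],[0,0,0,0,0,-0.8,0.5],[0,0,0,0,0,-0.8,0.5],[0,0,0,0,0,-0.8,0.5],[0,0,0,0,0,-0.8,0.5],[0,0,0,0,0,-0.5,0.5]]'
python3 -m inch '[[0,0,0,0,-0.6,-0.5,0.5],[0,0,0,0,-0.8,0,0.5],[0,0,0,0,-0.8,0,0.5],[0,0,0,0,-0.8,0,0.5],[0,0,0,0,-0.6,0,0.5],[0,0,0,0,-0.3,0,0.5],[0,0,0,0,0,0,0.5]]'
python3 - <<'E'
from h import *
from scipy.optimize import least_squares
f=grab('scene','s7.png');c=cloud(f);x,y,z=c[...,0],c[...,1],c[...,2]
u=np.array([.1445,-.9895])
m=(z>79)&(z<93)&(np.hypot(x-506,y-24)<35)&(f['pixels'].max(2)<80);print('handle',cv2.minAreaRect(c[m][:,:2].astype(np.float32)))
m=(np.hypot(x-520,y+70)<32)&(z>50)&(z<120);q=c[m]
for a,b in((50,75),(85,110)):
    q=c[m&(z>a)&(z<b)];s=least_squares(lambda a:np.hypot(q[:,0]-a[0],q[:,1]-a[1])-21,[520,-70],loss='soft_l1');print('jar axis at',a,b,s.x,len(q))
print('max z',np.nanmax(c[m][:,2]))
cv2.imwrite('pics/s7b.png',cv2.resize(f['pixels'][170:400,140:540,::-1],(800,460)))
E
```

```text
clock: 21.45
eef_pos: [507.2, 23.4, 207.4]
tcp_rot: [3.141, -0.002, 0.144]
contact_force: [0.7, 0.5, 0.3]
opening: 0.503
grasp_force: 0.0
clock: 22.03
eef_pos: [492.4, 120.9, 217.8]
tcp_rot: [-3.141, -0.0, 0.145]
contact_force: [-0.0, -0.1, -0.8]
opening: 0.498
grasp_force: 0.0
handle ((503.15106201171875, 22.730375289916992), (41.13229751586914, 12.060369491577148), 5.986996173858643)
jar axis at 50 75 [517.42822018 -70.01814082] 108
jar axis at 85 110 [518.01862482 -69.71325306] 122
max z 118.3364833169228
```

View pics/s7b.png

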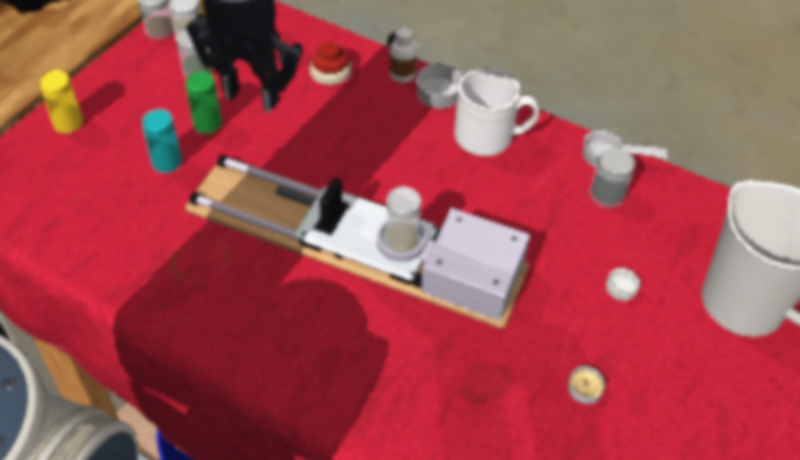

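The picture shows the nose fully in the dock and the jar upright in the ring at (403,218). The handle at (332,205) is released, and the bystanders look unmoved. From the camera, the handle has travelled about 137 mm, past the 133 mm where the buffer was first touched.

```bash
python3 -c "
from rig import r
print(r.sign_off())"
```

```text
the job is handed in; nothing more can be done
None
```

The job is handed in: the slim jar stands upright in the carriage seat, the carriage rests about 4 mm into the dock's cushioned stop after gentle pressing, and the other things on the table look undisturbed in the final picture.

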